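# Clear, load and start the hold-down plate

## Robot

A 6-joint arm with a two-finger parallel gripper is mounted at the origin on the work surface. World frame = base frame: x ahead of the robot, y to its left, z up, the work surface at z = 0. Lengths are in m, angles in degrees, forces in N, time in s.
With the tool pointing down it reaches from about 0.4 to 0.825 m from the base axis. Payload 7 kg.
Tool frame: the origin (TCP) lies on the mounting face of the last link; the fingertips stand 173 mm ahead of it and the grasp point (between the pads) lies 155 mm ahead of it (robot.tips_ahead is the distance from the TCP to the fingertips, in m); x points along the fingers, y is the direction in which the jaws open and shut, and the axes are right-handed (so a half turn about x gives the same grasp; the last joint's range is limited). The gripper opens to 85 mm and grips with 20 to 120 N. Pads are 22 mm wide; open, the fingers measure 114 mm over their backs; the gripper's body (76 mm by 85 mm) begins 54 mm behind the grasp point. The pads swing forward as they close: fully open they stand 13 mm farther back than shut.
Start: joints at [-57.061, 20.546, 0.682, 0, -70.136, -16.507], TCP at [0.191, -0.647, 0.405] pointing down, gripper open.
Joint ranges: [-176.03, 176.03], [-82.01, 121.73], [-58.28, 71.71], [-173.87, 95.51], [-174.79, -0.11], [-173.66, 173.66]. Speed limits (degrees/s): [136.94, 136.94, 172.46, 180, 180, 180].

## Interface

Orientations are given as [roll, pitch, yaw] about the fixed x, y, z axes, in that order (R = Rz(yaw) Ry(pitch) Rx(roll)).
In Python, from cell import robot gives the robot as it stands.
- The arm moves only by the tool play_rows, never from a script. Its argument "increments" is a list of rows, each a list of 7 numbers: the shift along the tool's x, y, z in cm, then the turn, a rotation vector about the tool's x, y, z in rad, then the opening, from -1 (shut) to 1 (fully open), so that 0 is half open. A call has 1 to 8 rows; each row shifts and turns the commanded pose from where the row before left it, along the tool's axes as they then stand; what a row does not reach is not made up. A row lasts 1/10 s, in which the tool goes at most 50 mm and 8.59 degrees, less where a joint would pass 70% of its speed; a pose out of reach is approached as far as the arm can. A call is refused whole if a number of a shift passes 5 or a number of a turn 0.15, either way. A call with a gripper value outside its range is refused whole. The fingers move at their own pace and stop on an object; "grip_force" is the grip in N (left out, the last holds). Time passes only in rows, so rows that do not move let the fingers close. It gives the time, the measured TCP pose, the force and the opening at its end, in the units of the state.
- robot.sense(): the state, without advancing time (a new reading comes with each control period).
- robot.snapshot(name): name is "scene" or "top" or "wrist"; returns a dict with "img" (480x640x3 uint8, red, green, blue), "depth" (480x640 float32, m along the optical axis (not along the pixel's ray), 0 where there is no reading), "K" (3x3 intrinsics, pixels), "rvec" (rotation vector, rad) and "tvec" (3), from world to camera coordinates, as OpenCV has them. Camera axes: x right, y down, z forward; pixel columns grow to the right and rows downward; lengths in m; the calibration is good to about 2 mm. A picture is of the moment at which its call begins.
- robot.job_done(): hands the job in, once; it reports no verdict.
The state is a dict: "t": time; "joint_pos": joint angles; "dq": joint speeds; "joint_efforts": joint torques, N m; "ee_pos": TCP position; "orientation": TCP orientation; "force": force on the tool from outside, world axes, zero at the start; "ft_torque": the same for the moment, N m; "finger_gap": finger opening in m.
Only numpy, scipy, OpenCV 4.12 (cv2) and the standard library are available. Lean on these libraries where they do the work, as an engineer would, in place of code of your own. Each camera call takes 0.05 s, during which the arm holds its last target. There are 200 camera calls.

## Task

Take the scraper block by its grip and push every offcut off the hold-down plate into the trough along its side (never touch the offcuts with the gripper), then stand the scraper back in the middle of its rubber mat. Next lay every plywood blank flat and wholly on the plate, not on one another, with their long sides parallel to the trough. Last, switch on the pump by pulling its spring knob right out for a moment and letting it spring back; leave the other things on the bench alone.

Things in the scene. Friction and masses are not known exactly. Their poses are not given: they have to be found in the camera images.
- plate: Fixed aluminium hold-down plate, 220 mm (its x) by 240 mm (y), flat top 50 mm above the bench; origin centre of its footprint at bench level. Lips 12 mm high along the -x and +x edges (inner faces at x = -104 and +104 mm); +y edge open; the -y edge (y = -120 mm) drops straight into a trough.
- trough (a point): Centre of the floor of the steel catch trough along the plate's -y edge, turned as the plate. Inside it runs from y = -120 to -204 mm and x = -102 to +102 mm of the plate's frame; floor 6 mm above the bench, outer wall and end walls 50 mm high, level with the plate's top.
- mat: Fixed black rubber mat, 200 (x) x 140 (y) x 4 mm thick, home of the scraper. Origin: centre of its underside.
- scraper: Loose wooden scraper block with a rubber sole, about 0.2 to 0.33 kg. Base 120 mm (its x) x 36 mm (y) x 32 mm high; on top in the middle a grip bar 65 mm (x) x 26 mm (y), from 32 to 72 mm above the sole. Origin: centre of the sole. Starts standing on the mat.
- knob (a joint): Travel of the pump's black pull knob, m: 0 at rest (in), 0.018 pulled fully out. A spring draws it back: about 3.5 N at rest growing to 8.5 N fully out. Pulled out past 0.014 it has certainly switched the pump on; let go, it returns to 0.
- knob_grip (a point): Centre of the pull knob's head, a cylinder 40 mm in diameter and 32 mm long, its axis level, 60 mm above the bench. It stands in front of the pump box: it slides out along the -x axis of pump, and this point moves with it. Behind the head is a 32 mm gap to the box, bridged by an 18 mm stem.
- pump: Fixed grey pump control box, 140 (x) x 150 (y) x 100 mm high; origin at bench level under the middle of its front (-x) face, which bears the pull knob.
- tin: Bystander: small upright tin, 40 mm diameter, 50 mm high, standing near the blanks; origin centre of its base.
- penpot: Bystander: white pot with pens, 84 mm diameter, 150 mm high with pens; origin centre of its base.
- screwdriver: Bystander: screwdriver lying on the bench, about 200 mm long along its x, origin about its middle underneath.
- wrench: Bystander: wrench lying on the bench, about 180 mm long along its x, origin about its middle underneath.
- offcut0: Loose wooden offcut, rectangle 45 x 28 x 12 mm high, 20 g, lying on the plate at the start; origin near the centre of its underside. May be absent (3 to 5 of the five are there).
- offcut1: Loose wooden offcut, L-shape 44 x 38 x 12 mm high, 20 g, lying on the plate at the start; origin near the centre of its underside. May be absent (3 to 5 of the five are there).
- offcut2: Loose wooden offcut, block 36 x 34 x 15 mm high, 20 g, lying on the plate at the start; origin near the centre of its underside. May be absent (3 to 5 of the five are there).
- offcut3: Loose wooden offcut, bar 42 x 20 x 15 mm high, 20 g, lying on the plate at the start; origin near the centre of its underside. May be absent (3 to 5 of the five are there).
- offcut4: Loose wooden offcut, T-shape 40 x 38 x 12 mm high, 20 g, lying on the plate at the start; origin near the centre of its underside. May be absent (3 to 5 of the five are there).
- blank0: Loose plywood blank, 80 mm (its x) x 45 mm (y) x 15 mm thick, 60 g, lying on the bench to the robot's left at the start; origin centre of its underside. May be absent (3 to 5 of the five are there); all are alike.
- blank1: Loose plywood blank, 80 mm (its x) x 45 mm (y) x 15 mm thick, 60 g, lying on the bench to the robot's left at the start; origin centre of its underside. May be absent (3 to 5 of the five are there); all are alike.
- blank2: Loose plywood blank, 80 mm (its x) x 45 mm (y) x 15 mm thick, 60 g, lying on the bench to the robot's left at the start; origin centre of its underside. May be absent (3 to 5 of the five are there); all are alike.
- blank3: Loose plywood blank, 80 mm (its x) x 45 mm (y) x 15 mm thick, 60 g, lying on the bench to the robot's left at the start; origin centre of its underside. May be absent (3 to 5 of the five are there); all are alike.
- blank4: Loose plywood blank, 80 mm (its x) x 45 mm (y) x 15 mm thick, 60 g, lying on the bench to the robot's left at the start; origin centre of its underside. May be absent (3 to 5 of the five are there); all are alike.
There are look-alikes about, which are no part of the job. There is more than one size of the offcut3; the one meant has the size given above.

How it is judged (in metres and radians):
On the way, in this order (a step that is already met when the one before it is completed fails the run):
1. the scraper's sole is on the plate, offcuts still there (x of scraper in the frame of plate between -0.12 and 0.12 m and y of scraper in the frame of plate between -0.17 and 0.15 m and z of scraper in the frame of plate between 0.04 and 0.062 m), for 0.1 s.
2. every offcut lies in the trough (x of offcut0 in the frame of plate between -0.105 and 0.105 m and y of offcut0 in the frame of plate between -0.207 and -0.12 m and z of offcut0 in the frame of plate between 0 and 0.045 m and x of offcut1 in the frame of plate between -0.105 and 0.105 m and y of offcut1 in the frame of plate between -0.207 and -0.12 m and z of offcut1 in the frame of plate between 0 and 0.045 m and x of offcut2 in the frame of plate between -0.105 and 0.105 m and y of offcut2 in the frame of plate between -0.207 and -0.12 m and z of offcut2 in the frame of plate between 0 and 0.045 m and x of offcut3 in the frame of plate between -0.105 and 0.105 m and y of offcut3 in the frame of plate between -0.207 and -0.12 m and z of offcut3 in the frame of plate between 0 and 0.045 m and x of offcut4 in the frame of plate between -0.105 and 0.105 m and y of offcut4 in the frame of plate between -0.207 and -0.12 m and z of offcut4 in the frame of plate between 0 and 0.045 m), for 0.2 s.
3. the scraper stands let go on its mat (x of scraper in the frame of mat between -0.03 and 0.03 m and y of scraper in the frame of mat between -0.03 and 0.03 m and z of scraper in the frame of mat between 0 and 0.008 m and angle between scraper's own z axis and vertical below 0.08 rad and contact force between the fingers and scraper below 0.2 N), for 0.2 s.
4. every blank lies flat and square on the plate, let go (x of blank0 in the frame of plate between -0.065 and 0.065 m and y of blank0 in the frame of plate between -0.1 and 0.1 m and z of blank0 in the frame of plate between 0.045 and 0.056 m and angle between each of blank0, blank1, blank2, blank3, blank4's own z axis and vertical below 0.08 rad and angle between the x axis of each of blank0, blank1, blank2, blank3, blank4 and the x axis of plate, either way round below 0.2 rad and x of blank1 in the frame of plate between -0.065 and 0.065 m and y of blank1 in the frame of plate between -0.1 and 0.1 m and z of blank1 in the frame of plate between 0.045 and 0.056 m and x of blank2 in the frame of plate between -0.065 and 0.065 m and y of blank2 in the frame of plate between -0.1 and 0.1 m and z of blank2 in the frame of plate between 0.045 and 0.056 m and x of blank3 in the frame of plate between -0.065 and 0.065 m and y of blank3 in the frame of plate between -0.1 and 0.1 m and z of blank3 in the frame of plate between 0.045 and 0.056 m and x of blank4 in the frame of plate between -0.065 and 0.065 m and y of blank4 in the frame of plate between -0.1 and 0.1 m and z of blank4 in the frame of plate between 0.045 and 0.056 m and contact force between the fingers and blank0 below 0.2 N and contact force between the fingers and blank1 below 0.2 N and contact force between the fingers and blank2 below 0.2 N and contact force between the fingers and blank3 below 0.2 N and contact force between the fingers and blank4 below 0.2 N), for 0.2 s.
5. the knob is pulled out past 13 mm (value of joint knob above 0.013 m), for 0.2 s.
6. the knob has sprung back (value of joint knob below 0.003 m), for 0.3 s.
At the end, for the whole second after the job is handed in: Offcuts lie in the trough (below 45 mm); blanks lie flat on the plate, centres within 65 mm (x), 100 mm (y) of its centre, long side within 0.2 rad of plate x; scraper upright on the mat, within 30 mm of its centre in x and y; knob back in (under 3 mm); all at rest (all of step 2 and x of blank0 in the frame of plate between -0.065 and 0.065 m and y of blank0 in the frame of plate between -0.1 and 0.1 m and z of blank0 in the frame of plate between 0.045 and 0.056 m and angle between each of blank0, blank1, blank2, blank3, blank4, scraper's own z axis and vertical below 0.08 rad and angle between the x axis of each of blank0, blank1, blank2, blank3, blank4 and the x axis of plate, either way round below 0.2 rad and x of blank1 in the frame of plate between -0.065 and 0.065 m and y of blank1 in the frame of plate between -0.1 and 0.1 m and z of blank1 in the frame of plate between 0.045 and 0.056 m and x of blank2 in the frame of plate between -0.065 and 0.065 m and y of blank2 in the frame of plate between -0.1 and 0.1 m and z of blank2 in the frame of plate between 0.045 and 0.056 m and x of blank3 in the frame of plate between -0.065 and 0.065 m and y of blank3 in the frame of plate between -0.1 and 0.1 m and z of blank3 in the frame of plate between 0.045 and 0.056 m and x of blank4 in the frame of plate between -0.065 and 0.065 m and y of blank4 in the frame of plate between -0.1 and 0.1 m and z of blank4 in the frame of plate between 0.045 and 0.056 m and x of scraper in the frame of mat between -0.03 and 0.03 m and y of scraper in the frame of mat between -0.03 and 0.03 m and z of scraper in the frame of mat between 0 and 0.008 m and linear speed of each of blank0, blank1, blank2, blank3, blank4, offcut0, offcut1, offcut2, offcut3, offcut4, scraper below 0.02 m/s and value of joint knob below 0.003 m); the robot touches nothing.
It fails at once if the gripper's fingers touch an offcut (contact force between the fingers and offcut0 above 0.5 N or contact force between the fingers and offcut1 above 0.5 N or contact force between the fingers and offcut2 above 0.5 N or contact force between the fingers and offcut3 above 0.5 N or contact force between the fingers and offcut4 above 0.5 N).
It fails at once if a bystander is moved more than 30 mm (distance of any of tin, penpot, screwdriver, wrench from where it was at the start of the episode above 0.03 m).
Of offcut0, offcut1, offcut2, offcut3, offcut4 only 3 to 5 are there at a start; the rules pass over those that are not, and their reading is None.
Of blank0, blank1, blank2, blank3, blank4 only 3 to 5 are there at a start; the rules pass over those that are not, and their reading is None.
At some moment in a run one of scraper may be knocked a few centimetres aside while the robot is not near it.
Once in a run the grip may slacken for a moment while it holds something.
It also fails if it takes over 208 s, if anything falls off the work surface, if the arm or the gripper's body presses on something with over 40 N, if the wrist force passes 120 N, or if a joint passes its speed limit or range.

## Working session

There is one attempt and no reset: what is moved stays moved. The work goes in short steps, Python scripts to look and compute and a tool call to move; the robot and the scene stay as the last step left them, time stands still between calls to the robot, and variables do not carry over. Pictures are saved under pics/ and viewed, about 12 in all and at most 16, crops included, and the job is handed in when it is done.

Besides the shell and the picture viewer there is one more tool, called after ">>>" by a JSON object that holds its "fn" and its "kwargs", one argument or row to a line. play_rows: Moves the arm, as the interface text tells. Its arguments: {"type":"object","properties":{"increments":{"type":"array","items":{"type":"array","items":{"type":"number"}}},"grip_force":{"type":"number"}},"required":["increments"]}

```bash
ls; mkdir -p pics
cat > h.py <<'E'
import numpy as np, cv2
from cell import robot
def snap(n):
    s=robot.snapshot(n); s['R']=cv2.Rodrigues(np.array(s['rvec'],float))[0]; s['t']=np.array(s['tvec'],float).ravel(); return s
def save(im,f): cv2.imwrite('pics/'+f,cv2.cvtColor(im,cv2.COLOR_RGB2BGR))
def pix(s,u,v,z=None):
    "world point of pixel; on plane z, else by depth"
    d=np.linalg.inv(s['K'])@[u,v,1.]
    o=-s['R'].T@s['t']; w=s['R'].T@d
    if z is None:
        k=s['depth'][int(round(v)),int(round(u))]
        return o+w*k
    return o+w*(z-o[2])/w[2]
def proj(s,p):
    q=s['K']@(s['R']@np.array(p,float)+s['t']); return q[:2]/q[2]
E
python3 - <<'E'
from h import *
for n in('top','scene'):
    s=snap(n); save(s['img'],n+'0.png'); print(n,s['K'][0,0],-s['R'].T@s['t'])
    np.savez(n+'0.npz',**s)
print(robot.sense())
E
```

```text
pics
top 606.8316718263449 [0.41455522 0.01758551 1.15984609]
scene 558.1134822611207 [ 1.37975352 -0.36636133  0.71491535]
{'t': 0.1, 'joint_pos': array([-5.70600029e+01,  2.05866971e+01,  6.38790270e-01, -1.60149852e-02,
       -7.01362848e+01, -1.65053910e+01]), 'dq': array([ 0.03544513, -0.03110577,  0.13952591,  0.0282885 , -0.0841048 ,
       -0.00363581]), 'joint_efforts': array([-4.46078038e-04, -5.84765267e+01,  2.94113767e+01,  6.95471630e+00,
       -3.12604738e-03, -3.56909834e-05]), 'ee_pos': array([ 0.19089658, -0.64726219,  0.40386799]), 'orientation': array([ 96.36765922,  89.9144724 , 112.79681264]), 'force': array([ 0.20414657,  0.31664224, -0.6254692 ]), 'ft_torque': array([-0.00826646,  0.03757255,  0.02265054]), 'finger_gap': 0.08563608235661345}
```

View pics/top0.png

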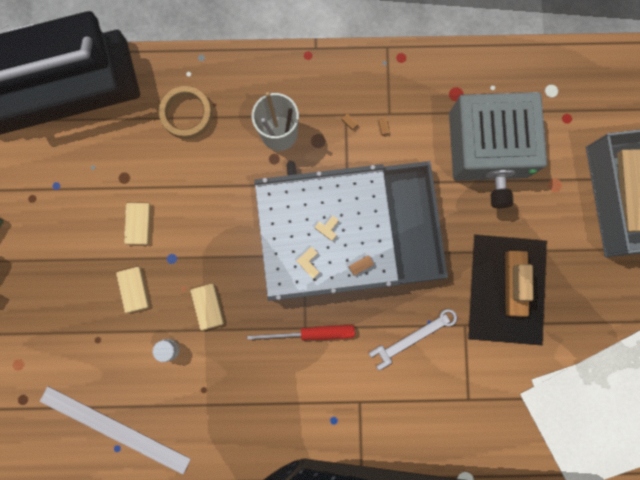

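View pics/scene0.png

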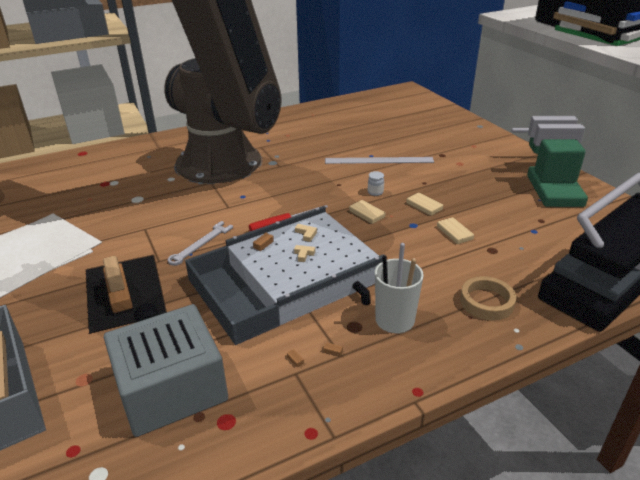

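Run:
```python
from h import *
s=dict(np.load('top0.npz'))
a=cv2.resize(s['img'][155:355,235:555],None,fx=2.5,fy=2.5,interpolation=cv2.INTER_CUBIC); save(a,'c1.png')
def P(n,l,z):
    print(n,[tuple(np.round(pix(s,u,v,z)[:2],4)) for u,v in l])
P('blank',[(137,224),(132,290),(207,307)],.015)
P('small',[(349,122),(384,127)],.01)
P('pump top',[(460,95),(541,93),(546,165),(452,172)],.1)
P('knob',[(501,199)],.08)
P('tin',[(163,351)],.05)
print(s['depth'][199,501],s['depth'][351,163],pix(s,501,199),pix(s,320,240),pix(s,524,282))
```

```text
blank [(np.float64(0.5818), np.float64(0.3614)), (np.float64(0.4566), np.float64(0.3687)), (np.float64(0.4222), np.float64(0.2276))]
small [(np.float64(0.7759), np.float64(-0.0474)), (np.float64(0.7646), np.float64(-0.1154))]
pump top [(np.float64(0.7942), np.float64(-0.2442)), (np.float64(0.7952), np.float64(-0.3908)), (np.float64(0.6622), np.float64(-0.3917)), (np.float64(0.6526), np.float64(-0.2235))]
knob [(np.float64(0.6058), np.float64(-0.3143))]
tin [(np.float64(0.3446), np.float64(0.3003))]
1.0973811 1.0940186 [ 0.6061475  -0.3149476   0.07804129] [0.54046938 0.01360136 0.05224318] [ 0.45569675 -0.34831511  0.07699228]
```

View pics/c1.png

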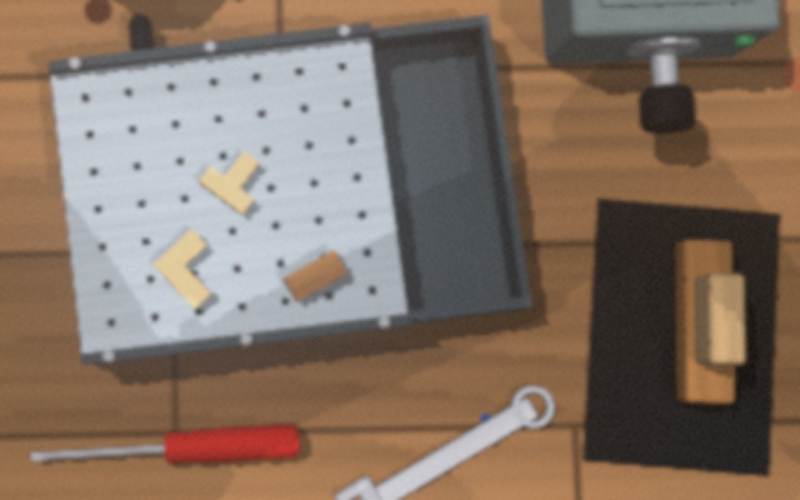

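```bash
cat >> h.py <<'E'
from scipy.spatial.transform import Rotation as Ro
def tool():
    st=robot.sense(); return np.array(st['ee_pos']),Ro.from_euler('xyz',st['orientation'],degrees=True).as_matrix(),st
def go(p,yaw,ref=None):
    "target TCP p, tool down, tool y at world angle yaw (deg, mod 180): prints turn (rotvec, tool) first, then shift cm in target frame"
    P,R,st=tool()
    best=None
    for k in(0,180):
        a=np.radians(yaw+k); y=np.array([np.cos(a),np.sin(a),0]); x=np.array([0,0,-1.]); T=np.c_[x,y,np.cross(x,y)]
        rv=Ro.from_matrix(R.T@T).as_rotvec()
        if best is None or np.linalg.norm(rv)<np.linalg.norm(best[0]): best=(rv,T)
    rv,T=best
    print('turn',np.round(rv,3),'shift cm',np.round(100*T.T@(np.array(p)-P),2),'j6',round(st['joint_pos'][5],1),'t',round(st['t'],1))
E
python3 - <<'E'
from h import *
s=dict(np.load('top0.npz'))
def C(l,z): return np.array([pix(s,u/2.5+235-.3,v/2.5+155-.3,z)[:2] for u,v in l])
def ang(p,q): d=q-p; return np.round([np.degrees(np.arctan2(d[1],d[0])),np.linalg.norm(d)],3)
e=C([(374,45),(407,312),(52,75),(81,348)],.05); print('plate edges',e.round(4),ang(e[1],e[0]),ang(e[3],e[2]),ang(e[0],e[2]),ang(e[1],e[3]))
l=C([(50,62),(83,362),(370,27)],.062); print('lip outer',l.round(4),ang(l[1],l[0]),ang(l[2],l[0]))
h=C([(85,98),(342,67),(111,322),(372,290)],.05); print('holes',h.round(4),h.mean(0),ang(h[2],h[0]),ang(h[3],h[1]),ang(h[1],h[0]),ang(h[3],h[2]))
m=C([(599,200),(779,215),(768,474),(585,459)],.004); print('mat',m.round(4),m.mean(0),ang(m[3],m[0]),ang(m[2],m[1]),ang(m[1],m[0]))
g=C([(714,274),(744,274),(745,364),(713,364)],.076); print('grip',g.mean(0),ang(g[3],g[0]),ang(g[2],g[1]),ang(g[1],g[0]))
b=C([(677,240),(677,403)],.036);print('base L',b,ang(b[1],b[0]))
b=C([(283,273),(335,252),(348,275),(298,301)],.015);print('off',b,[ang(b[i],b[i-1]) for i in range(4)])
P,R,st=tool(); print(R.round(3))
E
```

```text
plate edges [[ 0.6648 -0.1086]
 [ 0.4655 -0.1266]
 [ 0.6464  0.1317]
 [ 0.4437  0.1118]] [5.162 0.2  ] [5.595 0.204] [94.37   0.241] [95.234  0.239]
lip outer [[ 0.6537  0.1318]
 [ 0.4333  0.1094]
 [ 0.6757 -0.1047]] [5.807 0.222] [95.314  0.238]
holes [[ 0.6286  0.1073]
 [ 0.6485 -0.0843]
 [ 0.4622  0.0897]
 [ 0.4821 -0.1015]] [0.55535309 0.00278572] [6.012 0.167] [5.919 0.167] [95.941  0.193] [95.933  0.192]
mat [[ 0.5508 -0.2828]
 [ 0.5367 -0.4202]
 [ 0.341  -0.3999]
 [ 0.3547 -0.2629]] [ 0.4457894  -0.34146575] [-5.801  0.197] [-5.927  0.197] [84.139  0.138]
grip [ 0.45523484 -0.35272686] [-3.871  0.064] [-2.732  0.064] [8.895e+01 2.100e-02]
base L [[ 0.51596491 -0.33108488]
 [ 0.39574473 -0.32462415]] [-3.076  0.12 ]
off [[ 0.4982796  -0.03841735]
 [ 0.51348596 -0.07816743]
 [ 0.49586489 -0.08750905]
 [ 0.47691395 -0.04922863]] [array([-1.5316e+02,  2.4000e-02]), array([1.10934e+02, 4.30000e-02]), array([2.793e+01, 2.000e-02]), array([-6.3662e+01,  4.3000e-02])]
[[-0.001 -0.283  0.959]
 [ 0.001  0.959  0.283]
 [-1.     0.001 -0.   ]]
```

Run:
```python
from h import *
go([.455,-.348,.30],87)
```

```text
turn [ 0.339 -0.    -0.001] shift cm [10.39 31.27 24.81] j6 -16.5 t 0.1
```

>>> {"fn": "play_rows", "kwargs": {
  "increments": [
    [0,0,0,0.113,0,0,1],
    [0,0,0,0.113,0,0,1],
    [0,0,0,0.113,0,0,1],
    [1,3.5,2.8,0,0,0,1],
    [1,3.5,2.8,0,0,0,1],
    [1,3.5,2.8,0,0,0,1],
    [1,3.5,2.8,0,0,0,1],
    [1,3.5,2.8,0,0,0,1]
  ],
  "grip_force": 60
}}

```text
t: 0.9
ee_pos: [0.3406, -0.4784, 0.3541]
orientation: [133.1, 90.0, 130.1]
force: [0.8, 0.3, 0.3]
finger_gap: 0.0855
```

>>> {"fn": "play_rows", "kwargs": {
  "increments": [
    [1,3.5,2.8,0,0,0,1],
    [1,3.5,2.8,0,0,0,1],
    [1,3.5,2.6,0,0,0,1],
    [1,3.2,2.6,0,0,0,1],
    [0,0,0,0,0,0,1],
    [0,0,0,0,0,0,1]
  ]
}}

```text
t: 1.5
ee_pos: [0.4554, -0.3478, 0.3142]
orientation: [163.6, 89.9, 160.8]
force: [0.1, -1.0, -0.3]
finger_gap: 0.0853
```

Run:
```python
from h import *
s=snap('wrist'); np.savez('w1.npz',**s); save(s['img'],'w1.png')
go([.455,-.348,.215],87)
print(proj(s,[.455,-.348,.076]))
```

```text
turn [ 0.001 -0.001 -0.   ] shift cm [9.95 0.06 0.  ] j6 -75.0 t 1.6
[322.31373427 254.21034904]
```

View pics/w1.png

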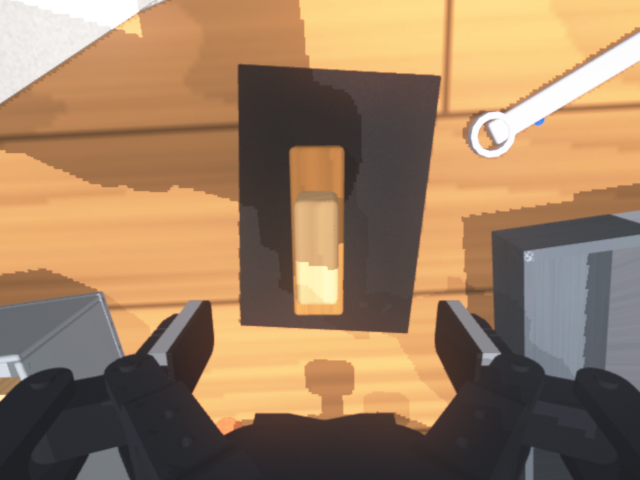

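>>> {"fn": "play_rows", "kwargs": {
  "increments": [
    [3,0,0,0,0,0,1],
    [3,0,0,0,0,0,1],
    [2,0,0,0,0,0,1],
    [1.9,0,0,0,0,0,1],
    [0,0,0,0,0,0,-1],
    [0,0,0,0,0,0,-1],
    [0,0,0,0,0,0,-1],
    [0,0,0,0,0,0,-1]
  ],
  "grip_force": 90
}}

```text
t: 2.35
ee_pos: [0.4552, -0.3492, 0.2171]
orientation: [-22.1, 89.9, -25.1]
force: [-1.1, -2.6, 1.9]
finger_gap: 0.0282
```

Run:
```python
from h import *
go([.455,-.348,.215],87)
print(tool()[2]['force'])
```

```text
turn [0.    0.002 0.001] shift cm [ 0.21  0.12 -0.03] j6 -75.1 t 2.4
[-1.09247911 -2.64224863  1.91661539]
```

>>> {"fn": "play_rows", "kwargs": {
  "increments": [
    [0,0,0,0,0,0,-1],
    [0,0,0,0,0,0,-1],
    [-2,0,0,0,0,0,-1],
    [-3,0,0,0,0,0,-1],
    [-3,0,0,0,0,0,-1],
    [-3,0,0,-0.08,0,0,-1],
    [0,0,0,-0.075,0,0,-1],
    [0,0,0,0,0,0,-1]
  ]
}}

```text
t: 3.15
ee_pos: [0.4546, -0.3485, 0.3266]
orientation: [-3.8, 89.9, 2.1]
force: [-0.2, 0.3, -3.5]
finger_gap: 0.0245
```

Run:
```python
from h import *
yaw=np.radians(5.9); ex=np.array([np.cos(yaw),np.sin(yaw),0]); ey=np.array([-ex[1],ex[0],0]); c=np.array([.555,.003,0])
for x,y,z in[(-.04,.09,.30),(-.04,.09,.263),(-.04,-.115,.263)]: go(c+ex*x+ey*y+[0,0,z],95.9)
```

```text
turn [0.001 0.002 0.   ] shift cm [ 2.66 42.93  9.59] j6 -66.1 t 3.1
turn [0.001 0.002 0.   ] shift cm [ 6.36 42.93  9.59] j6 -66.1 t 3.1
turn [0.001 0.002 0.   ] shift cm [ 6.36 22.43  9.59] j6 -66.1 t 3.1
```

>>> {"fn": "play_rows", "kwargs": {
  "increments": [
    [0,2,1,0,0,0,-1],
    [0,4,1,0,0,0,-1],
    [0,4,1,0,0,0,-1],
    [0,4,1,0,0,0,-1],
    [0,4,1,0,0,0,-1],
    [0,4,1,0,0,0,-1],
    [0,4,1,0,0,0,-1],
    [0,4,1,0,0,0,-1]
  ]
}}

```text
t: 3.95
ee_pos: [0.503, -0.0405, 0.3248]
orientation: [175.5, 89.9, -178.7]
force: [1.0, -0.3, -3.0]
finger_gap: 0.025
```

>>> {"fn": "play_rows", "kwargs": {
  "increments": [
    [0,4,0.6,0,0,0,-1],
    [0,4,0.6,0,0,0,-1],
    [0,3,0.4,0,0,0,-1],
    [0,1.9,0,0,0,0,-1],
    [1,0,0,0,0,0,-1],
    [2,0,0,0,0,0,-1],
    [0,0,0,0,0,0,-1],
    [0,0,0,0,0,0,-1]
  ]
}}

```text
t: 4.75
ee_pos: [0.506, 0.0872, 0.295]
orientation: [-153.8, 89.9, -147.9]
force: [0.4, 0.2, -2.5]
finger_gap: 0.025
```

```bash
cat >> h.py <<'E'
yaw=np.radians(5.9); ex=np.array([np.cos(yaw),np.sin(yaw),0]); ey=np.array([-ex[1],ex[0],0]); pc=np.array([.555,.003,0])
def pl(x,y,z): return pc+ex*x+ey*y+[0,0,z]
E
python3 - <<'E'
from h import *
go(pl(-.04,.09,.263),95.9)
s=snap('scene'); save(cv2.resize(s['img'][150:390,120:440],None,fx=2.5,fy=2.5),'s1.png')
print(tool()[2]['force'],tool()[2]['finger_gap'])
E
```

```text
turn [-0.002 -0.002  0.001] shift cm [3.2  0.12 0.01] j6 -115.9 t 4.8
[ 0.31029795  0.56040761 -2.71465837] 0.024709838807807617
```

View pics/s1.png

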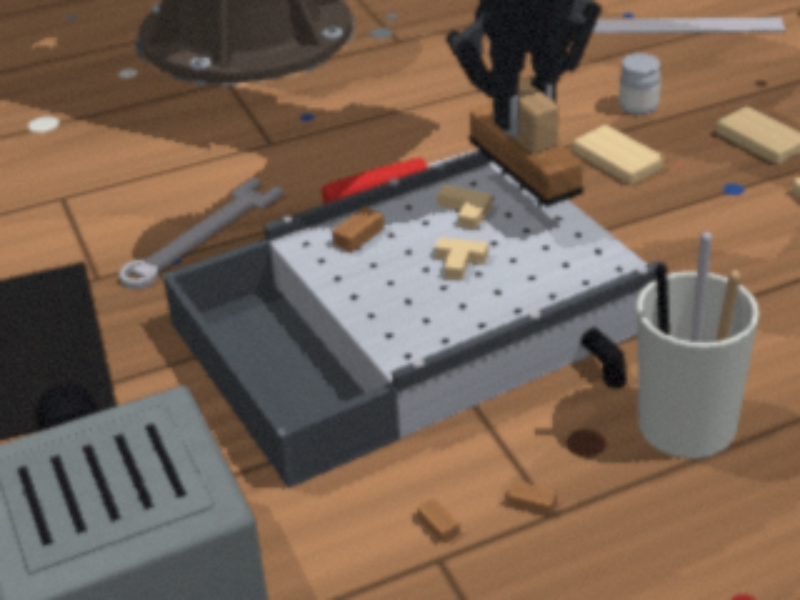

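>>> {"fn": "play_rows", "kwargs": {
  "increments": [
    [1.5,0,0,0,0,0,-1],
    [1,0,0,0,0,0,-1],
    [0.5,0,0,0,0,0,-1],
    [0.2,0,0,0,0,0,-1],
    [0.0,0,0,0,0,0,-1],
    [0,0,0,0,0,0,-1]
  ],
  "grip_force": 110
}}

```text
t: 5.4
ee_pos: [0.5065, 0.0879, 0.2641]
orientation: [16.3, 90.0, 22.2]
force: [-0.1, 0.4, -3.1]
finger_gap: 0.0246
```

>>> {"fn": "play_rows", "kwargs": {
  "increments": [
    [0.15,0,0,0,0,0,-1],
    [0,0,0,0,0,0,-1],
    [0.1,0,0,0,0,0,-1],
    [0,0,0,0,0,0,-1],
    [0,0,0,0,0,0,-1]
  ]
}}

```text
t: 5.9
ee_pos: [0.5066, 0.0879, 0.2632]
orientation: [7.8, 89.9, 13.8]
force: [-6.6, -0.8, 15.1]
finger_gap: 0.0249
```

>>> {"fn": "play_rows", "kwargs": {
  "increments": [
    [-0.07,-0.5,0,0,0,0,-1],
    [0,-1,0,0,0,0,-1],
    [0,-1.2,0,0,0,0,-1],
    [0,-1.2,0,0,0,0,-1],
    [0,-1.2,0,0,0,0,-1],
    [0,-1.2,0,0,0,0,-1],
    [0,-1.2,0,0,0,0,-1],
    [0,-1.2,0,0,0,0,-1]
  ]
}}

```text
t: 6.7
ee_pos: [0.5164, 0.0014, 0.2632]
orientation: [19.3, 89.8, 25.2]
force: [-1.3, 6.0, 6.6]
finger_gap: 0.0244
```

Run:
```python
from h import *
go(pl(-.04,-.115,.263),95.9)
print(tool()[2]['force'],tool()[2]['finger_gap'])
```

```text
turn [ 0.     0.004 -0.001] shift cm [  0.02 -11.74  -0.15] j6 -106.0 t 6.7
[-1.29433124  5.99553327  6.59400079] 0.02438664564889948
```

>>> {"fn": "play_rows", "kwargs": {
  "increments": [
    [0,-1.2,0,0,0,0,-1],
    [0,-1.2,0,0,0,0,-1],
    [0,-1.2,0,0,0,0,-1],
    [0,-1.2,0,0,0,0,-1],
    [0,-1.2,0,0,0,0,-1],
    [0,-1.2,0,0,0,0,-1],
    [0,-1.2,0,0,0,0,-1],
    [0,-1.2,0,0,0,0,-1]
  ]
}}

```text
t: 7.5
ee_pos: [0.5261, -0.0942, 0.2632]
orientation: [12.9, 89.8, 18.8]
force: [-0.5, 8.0, 8.0]
finger_gap: 0.0246
```

>>> {"fn": "play_rows", "kwargs": {
  "increments": [
    [0,-1,0,0,0,0,-1],
    [0,-1,0,0,0,0,-1],
    [0,0,0,0,0,0,-1],
    [0,0,0,0,0,0,-1]
  ]
}}

```text
t: 7.9
ee_pos: [0.5282, -0.1148, 0.2632]
orientation: [-17.4, 89.8, -11.4]
force: [1.5, -1.7, 5.4]
finger_gap: 0.0245
```

Run:
```python
from h import *
go(pl(-.04,-.115,.263),95.9)
go(pl(.04,.09,.263),95.9)
print(tool()[2]['force'],tool()[2]['finger_gap'])
s=snap('scene'); save(cv2.resize(s['img'][150:390,120:440],None,fx=2.5,fy=2.5),'s2.png')
```

```text
turn [0.    0.003 0.001] shift cm [ 0.02 -0.05 -0.12] j6 -92.7 t 7.9
turn [0.    0.003 0.001] shift cm [2.000e-02 2.045e+01 7.880e+00] j6 -92.7 t 7.9
[ 1.49226883 -1.71920012  5.44553343] 0.024460540939044907
```

View pics/s2.png

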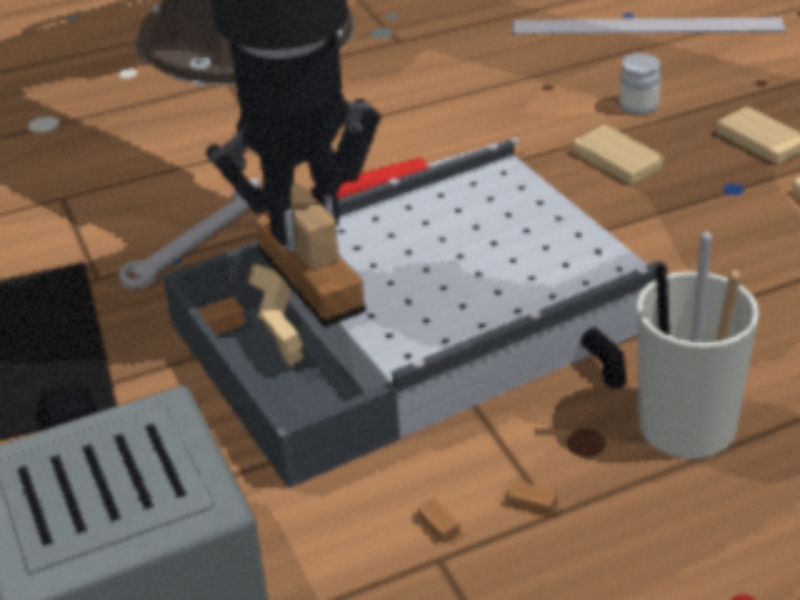

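>>> {"fn": "play_rows", "kwargs": {
  "increments": [
    [-2,0,0,0,0,0,-1],
    [-3,0,0,0,0,0,-1],
    [-2,-1,0,0.1,0,0,-1],
    [0,-3,-1,0.106,0,0,-1],
    [0,-4,-1,0,0,0,-1],
    [0,-4,-1,0,0,0,-1],
    [0,-3,-1,0,0,0,-1],
    [0,0,0,0,0,0,-1]
  ]
}}

```text
t: 8.75
ee_pos: [0.475, -0.2633, 0.3313]
orientation: [-177.6, 89.9, 176.3]
force: [0.2, 0.9, -4.0]
finger_gap: 0.0241
```

Run:
```python
from h import *
go([.4458,-.3415,.235],84.1)
print(tool()[2]['force'],tool()[2]['finger_gap'])
s=snap('top'); save(cv2.resize(s['img'][155:315,235:475],None,fx=3,fy=3,interpolation=cv2.INTER_CUBIC),'t2.png')
# points above 20mm inside the trough
us,vs=np.meshgrid(range(370,450),range(155,310)); 
W=np.array([pix(s,u,v) for u,v in zip(us.ravel(),vs.ravel())]); r=W-pc; X=r@ex;Y=r@ey
m=(abs(X)<.095)&(Y<-.127)&(Y>-.198); print('n',m.sum(),'max z',W[m,2].max(),np.percentile(W[m,2],[50,90,95,99]))
```

```text
turn [-0.004 -0.002  0.   ] shift cm [ 9.63 -8.08 -2.11] j6 -87.8 t 8.8
[ 0.21515963  0.93900969 -4.02753917] 0.024103653798476617
n 7 max z 0.01006347617815484 [0.00867073 0.00975711 0.00991029 0.01003284]
```

View pics/t2.png

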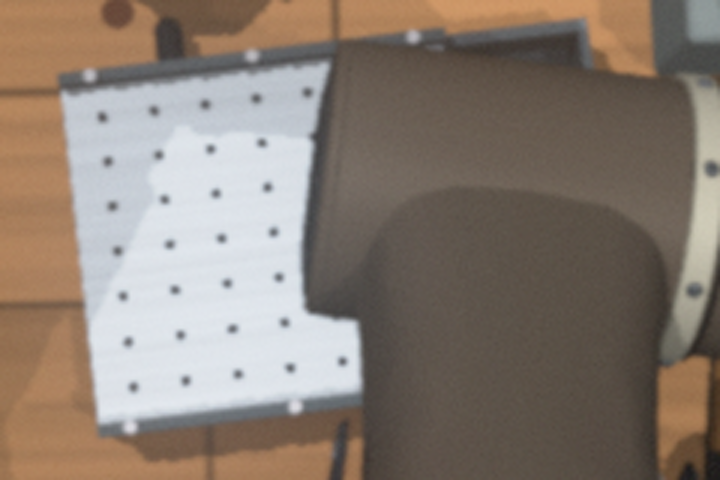

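Run:
```python
from h import *
s=snap('scene')
us,vs=np.meshgrid(range(180,300),range(220,350)); 
W=np.array([pix(s,u,v) for u,v in zip(us.ravel(),vs.ravel())]); r=W-pc; X=r@ex;Y=r@ey
m=(abs(X)<.095)&(Y<-.127)&(Y>-.196)&(W[:,2]<.2); print('n',m.sum())
for x in np.arange(-.1,.1,.02):
    print(round(x,2),[ (lambda q: round(float(q.max())*1000) if q.size else None)(W[m&(X>=x)&(X<x+.02)&(Y<y)&(Y>=y-.02),2]) for y in(-.12,-.14,-.16,-.18)])
```

```text
n 1800
-0.1 [40, 33, 22, 22]
-0.08 [45, 32, 25, 24]
-0.06 [47, 32, 9, 9]
-0.04 [44, 46, 10, 10]
-0.02 [45, 48, 9, 9]
0.0 [46, 47, 9, 8]
0.02 [9, 9, 9, 10]
0.04 [10, 9, 9, 9]
0.06 [None, None, 9, None]
0.08 [None, None, None, None]
```

>>> {"fn": "play_rows", "kwargs": {
  "increments": [
    [0,-2,-0.5,0,0,0,-1],
    [0,-2,-0.5,0,0,0,-1],
    [0,-2,-0.5,0,0,0,-1],
    [3,-2,-0.6,0,0,0,-1],
    [3,0,0,0,0,0,-1],
    [3,0,0,0,0,0,-1],
    [0,0,0,0,0,0,-1],
    [0,0,0,0,0,0,-1]
  ]
}}

```text
t: 9.65
ee_pos: [0.4485, -0.3375, 0.242]
orientation: [-173.9, 89.9, -179.8]
force: [0.6, -0.5, -2.4]
finger_gap: 0.0246
```

Run:
```python
from h import *
go([.4458,-.3415,.2178],84.1)
print(tool()[2]['force'],tool()[2]['finger_gap'])
```

```text
turn [ 0.001 -0.001  0.   ] shift cm [ 2.42 -0.43 -0.23] j6 -78.9 t 9.7
[ 0.64350232 -0.53142692 -2.36796172] 0.024641626411419645
```

>>> {"fn": "play_rows", "kwargs": {
  "increments": [
    [1,-0.3,-0.2,0,0,0,-1],
    [0.8,0,0,0,0,0,-1],
    [0.3,0,0,0,0,0,-1],
    [0.2,0,0,0,0,0,-1],
    [0,0,0,0,0,0,-1],
    [0,0,0,0,0,0,-1]
  ]
}}

```text
t: 10.25
ee_pos: [0.4458, -0.3407, 0.2191]
orientation: [-21.9, 90.0, -27.8]
force: [-0.1, 0.5, -3.3]
finger_gap: 0.0244
```

>>> {"fn": "play_rows", "kwargs": {
  "increments": [
    [0.15,0,0,0,0,0,-1],
    [0,0,0,0,0,0,-1],
    [0,0,0,0,0,0,1],
    [0,0,0,0,0,0,1],
    [0,0,0,0,0,0,1],
    [0,0,0,0,0,0,1],
    [0,0,0,0,0,0,1],
    [0,0,0,0,0,0,1]
  ]
}}

```text
t: 11.05
ee_pos: [0.4457, -0.3406, 0.2175]
orientation: [-26.7, 90.0, -32.6]
force: [0.3, -0.2, -0.2]
finger_gap: 0.0853
```

>>> {"fn": "play_rows", "kwargs": {
  "increments": [
    [-2,0,0,0,0,0,1],
    [-4,0,0,0,0,0,1],
    [-4,0,0,0,0,0,1],
    [-2,0,0,0,0,0,1],
    [0,0,0,0,0,0,1]
  ]
}}

```text
t: 11.55
ee_pos: [0.4465, -0.341, 0.3412]
orientation: [-18.3, 89.6, -24.2]
force: [-0.3, 0.0, -0.5]
finger_gap: 0.0853
```

Run:
```python
from h import *
s=snap('wrist'); im=s['img'].copy()
for p in ([.4458,-.3415,.076],): cv2.circle(im,tuple(int(v) for v in proj(s,p)),4,(255,0,0),-1)
save(im,'w3.png')
go([.4222,.2276,.30],100)
```

```text
turn [-0.278  0.003  0.001] shift cm [ 3.9  56.38  7.53] j6 -78.5 t 11.6
```

View pics/w3.png

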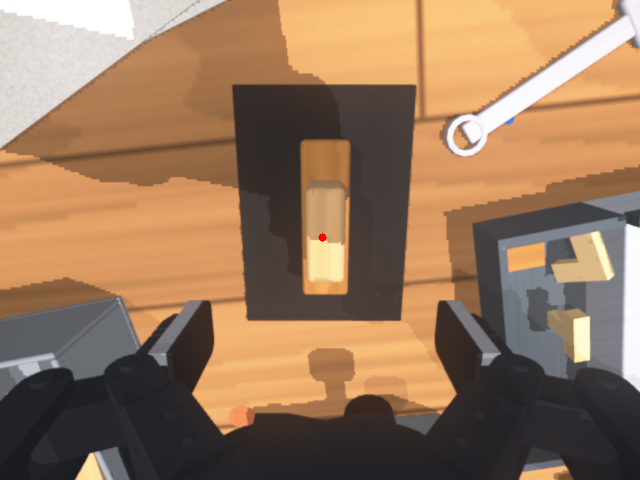

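```bash
cat >> h.py <<'E'
def blank(s,c,r=.06,lo=.010,hi=.022):
    "pose of a blank near world xy c from depth"
    u0,v0=proj(s,[c[0],c[1],(lo+hi)/2]); n=60
    us,vs=np.meshgrid(np.arange(max(0,int(u0)-n),min(640,int(u0)+n)),np.arange(max(0,int(v0)-n),min(480,int(v0)+n)))
    d=s['depth'][vs,us].ravel().astype(float); D=np.linalg.inv(s['K'])@np.c_[us.ravel(),vs.ravel(),np.ones(us.size)].T
    W=(s['R'].T@(D*d-s['t'][:,None])).T
    m=(d>0)&(W[:,2]>lo)&(W[:,2]<hi)&(np.hypot(W[:,0]-c[0],W[:,1]-c[1])<r)
    (cx,cy),(w,h),a=cv2.minAreaRect(W[m,:2].astype(np.float32))
    if h>w: w,h,a=h,w,a+90
    return np.round([cx,cy,w,h,(a+90)%180-90,W[m,2].mean(),m.sum()],4)
E
python3 - <<'E'
from h import *
s=dict(np.load('top0.npz'))
for c in[(.582,.361),(.457,.369),(.422,.228)]: print(blank(s,c))
E
```

```text
[ 5.8330e-01  3.6140e-01  7.9000e-02  4.6600e-02 -2.1136e+00  1.6500e-02
  9.8000e+02]
[4.58500e-01 3.68300e-01 8.05000e-02 4.64000e-02 1.31986e+01 1.66000e-02
 1.03200e+03]
[4.23900e-01 2.28100e-01 8.01000e-02 4.57000e-02 1.42783e+01 1.66000e-02
 1.01500e+03]
```

Run:
```python
from h import *
go([.4239,.2281,.25],104.3)
```

```text
turn [-0.353  0.003  0.001] shift cm [ 8.9  55.66 11.92] j6 -78.5 t 11.6
```

>>> {"fn": "play_rows", "kwargs": {
  "increments": [
    [0,0,0,-0.118,0,0,1],
    [0,0,0,-0.118,0,0,1],
    [0,0,0,-0.117,0,0,1],
    [0,4.6,1,0,0,0,1],
    [0,4.6,1,0,0,0,1],
    [0,4.6,1,0,0,0,1],
    [0,4.6,1,0,0,0,1],
    [0,4.6,1,0,0,0,1]
  ],
  "grip_force": 60
}}

```text
t: 12.4
ee_pos: [0.4364, -0.1038, 0.3363]
orientation: [170.1, 89.9, -175.6]
force: [1.6, -0.2, 0.0]
finger_gap: 0.0851
```

>>> {"fn": "play_rows", "kwargs": {
  "increments": [
    [0,4.6,1,0,0,0,1],
    [0,4.6,1,0,0,0,1],
    [0,4.6,1,0,0,0,1],
    [0,4.6,1,0,0,0,1],
    [1,4.6,1,0,0,0,1],
    [3,4,1,0,0,0,1],
    [3,2,0.6,0,0,0,1],
    [0,0,0,0,0,0,1]
  ]
}}

```text
t: 13.2
ee_pos: [0.4282, 0.1924, 0.2635]
orientation: [-152.4, 89.6, -138.0]
force: [-0.3, -0.5, -0.1]
finger_gap: 0.0854
```

Run:
```python
from h import *
s=snap('top')
for c in[(.582,.361),(.457,.369)]: print(blank(s,c))
s=snap('wrist'); print(blank(s,(.424,.228)))
go([.4239,.2281,.178],104.3)
```

```text
[ 5.8310e-01  3.6140e-01  7.9400e-02  4.6400e-02 -1.4586e+00  1.6400e-02
  9.8300e+02]
[ 0.  0.  0.  0.  0. nan  0.]
[4.24500e-01 2.29000e-01 7.74000e-02 4.52000e-02 1.44425e+01 1.63000e-02
 8.50800e+03]
turn [ 0.001 -0.003  0.002] shift cm [8.85 3.71 0.42] j6 -123.7 t 13.3h.py:40: RuntimeWarning: Mean of empty slice.
  return np.round([cx,cy,w,h,(a+90)%180-90,W[m,2].mean(),m.sum()],4)
  ret = ret.dtype.type(ret / rcount)
```

>>> {"fn": "play_rows", "kwargs": {
  "increments": [
    [0,2,0.4,0,0,0,1],
    [0,1.7,0,0,0,0,1],
    [3,0,0,0,0,0,1],
    [3,0,0,0,0,0,1],
    [2,0,0,0,0,0,1],
    [0.8,0,0,0,0,0,1],
    [0,0,0,0,0,0,1]
  ]
}}

```text
t: 14.0
ee_pos: [0.4244, 0.2272, 0.1798]
orientation: [-139.6, 89.9, -125.3]
force: [0.8, -0.4, 0.4]
finger_gap: 0.0857
```

>>> {"fn": "play_rows", "kwargs": {
  "increments": [
    [0,0,0,0,0,0,-1],
    [0,0,0,0,0,0,-1],
    [0,0,0,0,0,0,-1],
    [0,0,0,0,0,0,-1],
    [0,0,0,0,0,0,-1]
  ]
}}

```text
t: 14.5
ee_pos: [0.4246, 0.2283, 0.1815]
orientation: [28.3, 89.9, 42.7]
force: [-2.5, -1.5, 10.7]
finger_gap: 0.0424
```

Run:
```python
from h import *
go([.4239,.2281,.178],104.3)
go(pl(0,-.075,.27),95.9)
```

```text
turn [ 0.001  0.002 -0.001] shift cm [ 0.35 -0.   -0.07] j6 -127.4 t 14.5
turn [ 0.147  0.002 -0.001] shift cm [ -8.85 -31.25  10.66] j6 -127.4 t 14.5
```

>>> {"fn": "play_rows", "kwargs": {
  "increments": [
    [-3,0,0,0,0,0,-1],
    [-4,0,0,0,0,0,-1],
    [-2,0,0,0.147,0,0,-1],
    [0,-3,1,0,0,0,-1],
    [0,-4,1.4,0,0,0,-1],
    [0,-4,1.4,0,0,0,-1],
    [0,-4,1.4,0,0,0,-1],
    [0,-4,1.4,0,0,0,-1]
  ]
}}

```text
t: 15.3
ee_pos: [0.5098, 0.0443, 0.2708]
orientation: [21.3, 89.9, 27.2]
force: [1.0, 0.8, -0.5]
finger_gap: 0.0426
```

>>> {"fn": "play_rows", "kwargs": {
  "increments": [
    [0,-4,1.3,0,0,0,-1],
    [0,-4,1.3,0,0,0,-1],
    [0,-3,1,0,0,0,-1],
    [0,-1.2,0.4,0,0,0,-1],
    [0,0,0,0,0,0,-1],
    [0,0,0,0,0,0,-1]
  ]
}}

```text
t: 15.9
ee_pos: [0.5613, -0.0712, 0.2701]
orientation: [105.5, 90.0, 111.3]
force: [-0.4, -0.1, 0.1]
finger_gap: 0.043
```

Run:
```python
from h import *
go(pl(0,-.075,.231),95.9)
print(tool()[2]['finger_gap'],tool()[2]['force'])
```

```text
turn [-0.001 -0.    -0.   ] shift cm [ 3.91 -0.05  0.13] j6 -96.7 t 15.9
0.04299556504434672 [-0.38371861 -0.14625666  0.07031489]
```

>>> {"fn": "play_rows", "kwargs": {
  "increments": [
    [2,0,0,0,0,0,-1],
    [1.2,0,0,0,0,0,-1],
    [0.5,0,0,0,0,0,-1],
    [0.1,0,0,0,0,0,-1],
    [0,0,0,0,0,0,-1],
    [0,0,0,0,0,0,-1]
  ]
}}

```text
t: 16.5
ee_pos: [0.5619, -0.0713, 0.2324]
orientation: [0.4, 90.0, 6.3]
force: [-0.4, -0.6, -1.8]
finger_gap: 0.0426
```

>>> {"fn": "play_rows", "kwargs": {
  "increments": [
    [0.1,0,0,0,0,0,-1],
    [0,0,0,0,0,0,-1],
    [0,0,0,0,0,0,0.4],
    [0,0,0,0,0,0,0.4],
    [0,0,0,0,0,0,0.4],
    [-1,0,0,0,0,0,0.4],
    [-3,0,0,0,0,0,0.4],
    [-3,0,0,0,0,0,0.4]
  ]
}}

```text
t: 17.3
ee_pos: [0.5615, -0.0716, 0.3019]
orientation: [-167.2, 89.9, -161.3]
force: [0.8, -0.1, -0.7]
finger_gap: 0.0599
```

Run:
```python
from h import *
print(tool()[2]['finger_gap'],tool()[2]['force'])
go([.4585,.3683,.26],103.2)
```

```text
0.059884805080428774 [ 0.79056013 -0.06904476 -0.69232925]
turn [-0.127 -0.002  0.   ] shift cm [4.190e+00 4.518e+01 1.000e-02] j6 -96.7 t 17.3
```

>>> {"fn": "play_rows", "kwargs": {
  "increments": [
    [0,0,0,-0.127,0,0,1],
    [0,4,0,0,0,0,1],
    [0,4.8,0,0,0,0,1],
    [0,4.8,0,0,0,0,1],
    [0,4.8,0,0,0,0,1],
    [0,4.8,0,0,0,0,1],
    [0,4.8,0,0,0,0,1],
    [0,4.8,0,0,0,0,1]
  ]
}}

```text
t: 18.1
ee_pos: [0.4862, 0.2497, 0.3021]
orientation: [26.0, 89.9, 39.2]
force: [1.7, -0.1, -0.4]
finger_gap: 0.0853
```

>>> {"fn": "play_rows", "kwargs": {
  "increments": [
    [0,4.8,0,0,0,0,1],
    [2,4,0,0,0,0,1],
    [2,3.6,0,0,0,0,1],
    [0,0,0,0,0,0,1],
    [0,0,0,0,0,0,1]
  ]
}}

```text
t: 18.6
ee_pos: [0.4584, 0.3693, 0.2608]
orientation: [-132.2, 89.9, -119.0]
force: [0.1, 0.5, 0.8]
finger_gap: 0.0856
```

Run:
```python
from h import *
s=snap('wrist'); b=blank(s,(.4585,.368)); print(b)
go([b[0],b[1],.183],90+b[4])
s=snap('top'); b=blank(s,pl(0,-.075,0),.06,.058,.075); print(b, (np.r_[b[:2],0]-pc)@np.c_[ex,ey], b[4]-5.9);
```

```text
[4.59500e-01 3.69700e-01 7.66000e-02 4.52000e-02 1.34807e+01 1.63000e-02
 8.82000e+03]
turn [-0.005 -0.     0.   ] shift cm [7.84 0.09 0.1 ] j6 -134.6 t 18.6
[ 5.6130e-01 -7.1400e-02  8.0700e-02  4.5200e-02  6.0138e+00  6.5900e-02
  1.0860e+03] [-0.00138114 -0.07465348] 0.11379999999999946
```

Blank 1 is well placed. I'll grasp the second.

>>> {"fn": "play_rows", "kwargs": {
  "increments": [
    [3,0,0,0,0,0,1],
    [3,0,0.1,0,0,0,1],
    [1.8,0,0,0,0,0,1],
    [0,0,0,0,0,0,1],
    [0,0,0,0,0,0,-1],
    [0,0,0,0,0,0,-1],
    [0,0,0,0,0,0,-1],
    [0,0,0,0,0,0,-1]
  ]
}}

```text
t: 19.5
ee_pos: [0.4602, 0.3692, 0.1852]
orientation: [32.8, 89.9, 46.0]
force: [-1.8, -2.2, 10.2]
finger_gap: 0.041
```

>>> {"fn": "play_rows", "kwargs": {
  "increments": [
    [0,0,0,0,0,0,-1],
    [-3,0,0,0,0,0,-1],
    [-4,0,0,0,0,0,-1],
    [-2,0,0,0.13,0,0,-1],
    [0,0,0,0,0,0,-1]
  ]
}}

```text
t: 20.0
ee_pos: [0.4604, 0.3698, 0.2776]
orientation: [47.1, 89.6, 52.6]
force: [-0.1, -0.6, -1.1]
finger_gap: 0.041
```

Run:
```python
from h import *
print(tool()[2]['finger_gap'],tool()[2]['force'])
go(pl(0,0,.236),95.9)
```

```text
0.04101411755187752 [-0.14484419 -0.58440916 -1.07313948]
turn [-0.006  0.005 -0.006] shift cm [  4.16 -37.45   5.64] j6 -142.2 t 20.0
```

>>> {"fn": "play_rows", "kwargs": {
  "increments": [
    [0,-3,0.4,0,0,0,-1],
    [0,-4.5,0.7,0,0,0,-1],
    [0,-4.5,0.7,0,0,0,-1],
    [0,-4.5,0.7,0,0,0,-1],
    [0,-4.5,0.7,0,0,0,-1],
    [0,-4.5,0.7,0,0,0,-1],
    [0,-4.5,0.7,0,0,0,-1],
    [0,-4,0.6,0,0,0,-1]
  ]
}}

```text
t: 20.8
ee_pos: [0.5453, 0.0336, 0.2731]
orientation: [50.1, 90.0, 55.8]
force: [-0.1, 0.9, -0.5]
finger_gap: 0.0406
```

>>> {"fn": "play_rows", "kwargs": {
  "increments": [
    [0,-2.5,0.4,0,0,0,-1],
    [0,-0.9,0,0,0,0,-1],
    [1,0,0,0,0,0,-1],
    [1,0,0,0,0,0,-1],
    [1.2,0,0,0,0,0,-1],
    [0.6,0,0,0,0,0,-1],
    [0,0,0,0,0,0,-1],
    [0,0,0,0,0,0,-1]
  ]
}}

```text
t: 21.6
ee_pos: [0.552, 0.0032, 0.2352]
orientation: [-168.2, 89.9, -162.4]
force: [-6.8, 1.5, 12.7]
finger_gap: 0.0406
```

Run:
```python
from h import *
print(tool()[2]['finger_gap'],tool()[2]['force'])
go(pl(0,0,.234),95.9)
```

```text
0.040619433895308074 [-6.80363596  1.46884182 12.74186701]
turn [-0.001 -0.002  0.   ] shift cm [ 0.12 -0.05  0.29] j6 -104.8 t 21.6
```

Pressed on the plate; release and go to the third.

>>> {"fn": "play_rows", "kwargs": {
  "increments": [
    [-0.1,0,0,0,0,0,-1],
    [0,0,0,0,0,0,0.4],
    [0,0,0,0,0,0,0.4],
    [0,0,0,0,0,0,0.4],
    [-1,0,0,0,0,0,0.4],
    [-3,0,0,0,0,0,0.4],
    [-3,0,0,0,0,0,0.4],
    [0,0,0,0,0,0,0.4]
  ]
}}

```text
t: 22.4
ee_pos: [0.5542, 0.0025, 0.3109]
orientation: [5.0, 89.6, 10.8]
force: [0.3, 0.6, -0.0]
finger_gap: 0.0596
```

Run:
```python
from h import *
go([.5832,.3614,.26],88.2)
```

```text
turn [ 0.132  0.007 -0.001] shift cm [ 5.09 35.96  1.77] j6 -104.8 t 22.4
```

>>> {"fn": "play_rows", "kwargs": {
  "increments": [
    [0,0,0,0.132,0.006,0,1],
    [0,4,0.2,0,0,0,1],
    [0,4.8,0.3,0,0,0,1],
    [0,4.8,0.3,0,0,0,1],
    [0,4.8,0.3,0,0,0,1],
    [0,4.8,0.3,0,0,0,1],
    [0,4.8,0.3,0,0,0,1],
    [1,4,0,0,0,0,1]
  ]
}}

```text
t: 23.2
ee_pos: [0.5804, 0.3243, 0.2973]
orientation: [158.1, 89.8, 156.3]
force: [1.0, -0.7, 0.5]
finger_gap: 0.0855
```

>>> {"fn": "play_rows", "kwargs": {
  "increments": [
    [2,3,0,0,0,0,1],
    [2,1,0,0,0,0,1],
    [0,0,0,0,0,0,1],
    [0,0,0,0,0,0,1]
  ]
}}

```text
t: 23.6
ee_pos: [0.5809, 0.3614, 0.2556]
orientation: [-167.2, 89.6, -169.0]
force: [0.5, 0.1, 0.2]
finger_gap: 0.0855
```

Run:
```python
from h import *
s=snap('wrist'); b=blank(s,(.5832,.3614)); print(b)
go([b[0],b[1],.183],90+b[4])
s=snap('top')
for y in(-.075,0): 
    b=blank(s,pl(0,y,0),.045,.058,.075); print(b, (np.r_[b[:2],0]-pc)@np.c_[ex,ey], b[4]-5.9);
```

```text
[ 5.8410e-01  3.6250e-01  7.5400e-02  4.5100e-02 -1.6827e+00  1.6300e-02
  8.9760e+03]
turn [-0.003 -0.006  0.   ] shift cm [7.35 0.14 0.28] j6 -139.7 t 23.6
[ 5.6140e-01 -7.4900e-02  8.0400e-02  5.2200e-02  6.2231e+00  6.6100e-02
  1.0840e+03] [-0.00164144 -0.07814522] 0.3230999999999993
[5.5310e-01 3.1000e-03 8.4600e-02 4.5000e-02 6.0802e+00 6.6100e-02
 1.0530e+03] [-0.00187966  0.00029478] 0.18019999999999925
```

>>> {"fn": "play_rows", "kwargs": {
  "increments": [
    [3,0.1,0.2,0,-0.004,0,1],
    [2.5,0,0,0,0,0,1],
    [1.8,0,0,0,0,0,1],
    [0,0,0,0,0,0,1],
    [0,0,0,0,0,0,-1],
    [0,0,0,0,0,0,-1],
    [0,0,0,0,0,0,-1],
    [0,0,0,0,0,0,-1]
  ]
}}

```text
t: 24.5
ee_pos: [0.5833, 0.3628, 0.1852]
orientation: [81.5, 89.9, 79.7]
force: [-2.1, -1.3, 7.1]
finger_gap: 0.0412
```

>>> {"fn": "play_rows", "kwargs": {
  "increments": [
    [0,0,0,0,0,0,-1],
    [-3,0,0,0,0,0,-1],
    [-4,0,0,0,0,0,-1],
    [-2,0,0,-0.132,0,0,-1],
    [0,0,0,0,0,0,-1]
  ]
}}

```text
t: 25.0
ee_pos: [0.5839, 0.3633, 0.278]
orientation: [46.1, 89.6, 52.0]
force: [0.2, 0.1, -1.1]
finger_gap: 0.0413
```

Run:
```python
from h import *
print(tool()[2]['finger_gap'],tool()[2]['force'])
go(pl(0,.075,.236),95.9)
```

```text
0.041268424305009724 [ 0.20964651  0.12375869 -1.10239507]
turn [ 0.001  0.004 -0.004] shift cm [  4.2  -28.04  -6.58] j6 -132.1 t 25.0
```

>>> {"fn": "play_rows", "kwargs": {
  "increments": [
    [0,-3,-0.7,0,0,0,-1],
    [0,-4.5,-1.1,0,0,0,-1],
    [0,-4.5,-1.1,0,0,0,-1],
    [0,-4.5,-1.1,0,0,0,-1],
    [0,-4.5,-1,0,0,0,-1],
    [0,-4,-1,0,0,0,-1],
    [0,-2.4,-0.6,0,0,0,-1],
    [0,-0.6,0,0,0,0,-1]
  ]
}}

```text
t: 25.8
ee_pos: [0.5441, 0.0747, 0.273]
orientation: [-179.6, 89.9, -174.1]
force: [0.5, 0.3, -0.3]
finger_gap: 0.0412
```

>>> {"fn": "play_rows", "kwargs": {
  "increments": [
    [1,0,0,0,0,0,-1],
    [1,0,0,0,0,0,-1],
    [1.2,0,0,0,0,0,-1],
    [0.5,0,0,0,0,0,-1],
    [0,0,0,0,0,0,-1],
    [0,0,0,0,0,0,-1]
  ]
}}

```text
t: 26.4
ee_pos: [0.5447, 0.078, 0.2352]
orientation: [-168.0, 89.8, -162.2]
force: [-2.7, -0.2, 4.9]
finger_gap: 0.041
```

Run:
```python
from h import *
print(tool()[2]['finger_gap'],tool()[2]['force'])
go(pl(0,.075,.234),95.9)
```

```text
0.04100696309408492 [-2.65807498 -0.16737759  4.85389198]
turn [-0.002 -0.004  0.001] shift cm [ 0.12 -0.07  0.25] j6 -112.7 t 26.4
```

>>> {"fn": "play_rows", "kwargs": {
  "increments": [
    [0,0,0,0,0,0,0.4],
    [0,0,0,0,0,0,0.4],
    [0,0,0,0,0,0,0.4],
    [-1,0,0,0,0,0,0.4],
    [-3,0,0,0,0,0,0.4],
    [-4,0,0,0,0,0,0.4],
    [-1,0,0,0,0,0,0.4],
    [0,0,0,0,0,0,0.4]
  ]
}}

```text
t: 27.2
ee_pos: [0.5458, 0.0775, 0.3288]
orientation: [28.1, 89.8, 33.9]
force: [-0.5, 0.3, -0.1]
finger_gap: 0.0596
```

Run:
```python
from h import *
s=dict(np.load('top0.npz'))
b=blank(s,(.73,-.31),.13,.092,.108); print('pump',b)
k=blank(s,(.606,-.314),.035,.062,.085); print('knob',k)
s2=snap('top')
for y in(-.075,0,.075): 
    b=blank(s2,pl(0,y,0),.045,.058,.075); print(b, (np.r_[b[:2],0]-pc)@np.c_[ex,ey], b[4]-5.9)
save(cv2.resize(s['img'][80:230,430:560],None,fx=4,fy=4,interpolation=cv2.INTER_CUBIC),'k.png')
```

```text
pump [ 7.28700e-01 -3.19500e-01  1.52100e-01  1.41500e-01 -8.89598e+01
  1.02000e-01  6.20400e+03]
knob [ 6.1670e-01 -3.2110e-01  4.6300e-02  3.9000e-02 -6.0744e+00  7.4500e-02
  4.3900e+02]
[ 5.6120e-01 -7.1400e-02  8.0400e-02  4.5200e-02  6.1009e+00  6.6100e-02
  1.0750e+03] [-0.00148061 -0.0746432 ] 0.20089999999999986
[5.5060e-01 4.0000e-03 8.0100e-02 4.7200e-02 5.9986e+00 6.6100e-02
 8.8500e+02] [-0.0042739   0.00144699] 0.09859999999999935
[ 5.21500e-01  6.96000e-02  5.86000e-02  3.50000e-02 -6.93102e+01
  6.62000e-02  4.11000e+02] [-0.02647656  0.06969076] -75.2102
```

View pics/k.png

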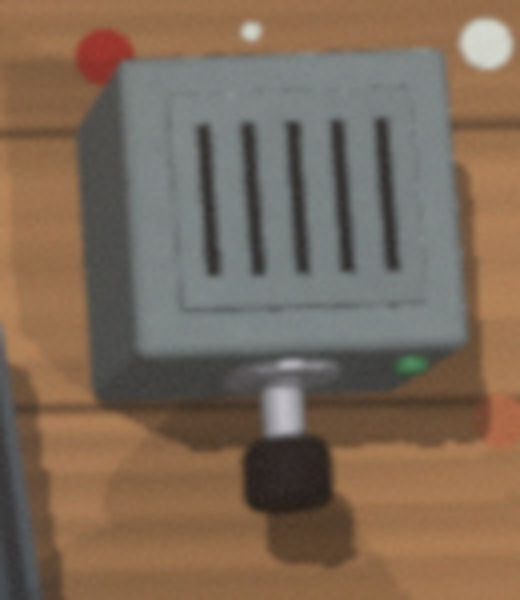

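Run:
```python
from h import *
go([.610,-.322,.32],91.7)
s2=snap('wrist')
b=blank(s2,pl(0,.075,0),.045,.058,.075); print(b, (np.r_[b[:2],0]-pc)@np.c_[ex,ey], b[4]-5.9)
```

```text
turn [ 0.07   0.    -0.001] shift cm [  0.7  -40.11   5.29] j6 -112.7 t 27.2
[5.4600e-01 7.8400e-02 7.6600e-02 4.5100e-02 5.8737e+00 6.6300e-02
 7.7850e+03] [-0.00120177  0.07592573] -0.02629999999999999
```

>>> {"fn": "play_rows", "kwargs": {
  "increments": [
    [0,-2,0,0.07,0,0,0.4],
    [0,-4.5,0.6,0,0,0,1],
    [0,-4.5,0.6,0,0,0,1],
    [0,-4.5,0.6,0,0,0,1],
    [0,-4.5,0.6,0,0,0,1],
    [0,-4.5,0.6,0,0,0,1],
    [0,-4.5,0.6,0,0,0,1],
    [0,-4.5,0.6,0,0,0,1]
  ]
}}

```text
t: 28.1
ee_pos: [0.5983, -0.258, 0.3241]
orientation: [175.4, 89.7, 177.1]
force: [0.9, 0.5, -0.3]
finger_gap: 0.0858
```

>>> {"fn": "play_rows", "kwargs": {
  "increments": [
    [0,-4,0.6,0,0,0,1],
    [0,-2.6,0.5,0,0,0,1],
    [0,0,0,0,0,0,1],
    [0,0,0,0,0,0,1]
  ]
}}

```text
t: 28.5
ee_pos: [0.6111, -0.3223, 0.3237]
orientation: [170.1, 89.7, 171.7]
force: [-0.3, 0.0, 0.6]
finger_gap: 0.0854
```

Run:
```python
from h import *
go([.610,-.322,.22],91.7)
s=snap('wrist'); im=s['img'].copy()
cv2.circle(im,tuple(int(v) for v in proj(s,[.610,-.322,.08])),4,(255,0,0),-1)
save(im,'w5.png')
```

```text
turn [-0.001 -0.005 -0.001] shift cm [10.37  0.03 -0.11] j6 -76.7 t 28.5
```

View pics/w5.png

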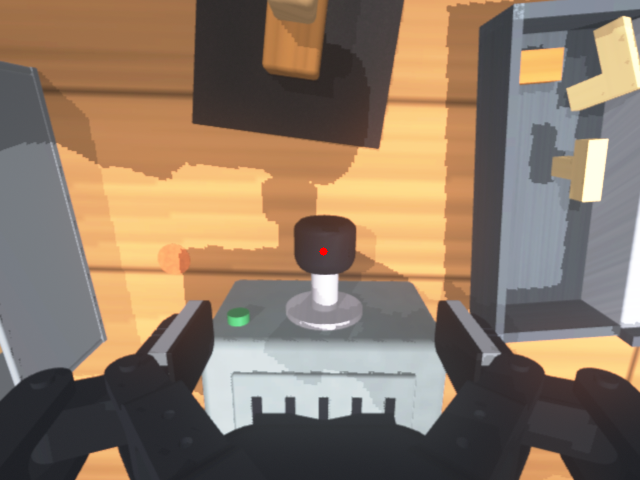

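>>> {"fn": "play_rows", "kwargs": {
  "increments": [
    [3,0,-0.1,0,0,0,1],
    [3,0,0,0,-0.005,0,1],
    [3,0,0,0,0,0,1],
    [1.4,0,0,0,0,0,1],
    [0,0,0,0,0,0,1]
  ]
}}

```text
t: 29.05
ee_pos: [0.61, -0.3207, 0.2197]
orientation: [138.7, 89.9, 140.4]
force: [-0.7, -0.2, -0.4]
finger_gap: 0.0854
```

>>> {"fn": "play_rows", "kwargs": {
  "increments": [
    [0,0,0,0,0,0,-1],
    [0,0,0,0,0,0,-1],
    [0,0,0,0,0,0,-1],
    [0,0,0,0,0,0,-1],
    [0,0,0,0,0,0,-1]
  ],
  "grip_force": 80
}}

```text
t: 29.55
ee_pos: [0.611, -0.3218, 0.224]
orientation: [-7.3, 89.7, -5.6]
force: [-1.9, 3.3, 7.2]
finger_gap: 0.0374
```

>>> {"fn": "play_rows", "kwargs": {
  "increments": [
    [0,0,-0.5,0,0,0,-1],
    [0,0,-0.5,0,0,0,-1],
    [0,0,-0.5,0,0,0,-1],
    [0,0,-0.3,0,0,0,-1],
    [0,0,0,0,0,0,-1],
    [0,0,0,0,0,0,-1],
    [0,0,0,0,0,0,-1],
    [0,0,0,0,0,0,-1]
  ]
}}

```text
t: 30.35
ee_pos: [0.5952, -0.322, 0.2241]
orientation: [-8.1, 89.4, -6.3]
force: [7.8, 3.7, 1.5]
finger_gap: 0.0374
```

Run:
```python
from h import *
go([.611,-.3218,.22],91.7); print(tool()[2]['force'],tool()[2]['finger_gap'])
s=snap('scene'); save(cv2.resize(s['img'][240:440,40:280],None,fx=2.5,fy=2.5),'s3.png')
```

```text
turn [0.001 0.011 0.002] shift cm [ 0.41 -0.03  1.58] j6 -76.3 t 30.4
[7.81765943 3.73685472 1.54543434] 0.03736181414639605
```

View pics/s3.png

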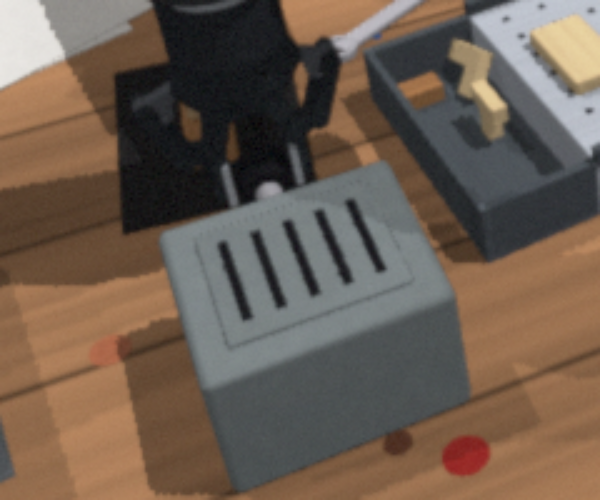

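>>> {"fn": "play_rows", "kwargs": {
  "increments": [
    [0,0,-0.2,0,0,0,-1],
    [0,0,0,0,0,0,-1],
    [0,0,0,0,0,0,-1],
    [0,0,0,0,0,0,-1],
    [0,0,0.5,0,0,0,-1],
    [0,0,0.6,0,0,0,-1],
    [0,0,0.6,0,0,0,-1],
    [0,0,0.2,0,0,0,-1]
  ]
}}

```text
t: 31.2
ee_pos: [0.6109, -0.3217, 0.224]
orientation: [-10.0, 89.6, -8.3]
force: [-1.7, 3.4, 10.4]
finger_gap: 0.0375
```

>>> {"fn": "play_rows", "kwargs": {
  "increments": [
    [0,0,0,0,0,0,1],
    [0,0,0,0,0,0,1],
    [0,0,0,0,0,0,1],
    [0,0,0,0,0,0,1],
    [-2,0,0,0,0,0,1],
    [-4,0,0,0,0,0,1],
    [-4,0,0,0,0,0,1],
    [-2,0,0,0,0,0,1]
  ]
}}

```text
t: 32.0
ee_pos: [0.6097, -0.3223, 0.346]
orientation: [-18.4, 89.6, -16.6]
force: [1.3, 0.3, 0.6]
finger_gap: 0.0852
```

Run:
```python
from h import *
go([.3,-.6,.38],91.7); print(tool()[2]['force'],tool()[2]['finger_gap'])
s=snap('wrist'); save(s['img'],'w6.png')
```

```text
turn [0.001 0.007 0.002] shift cm [ -3.4  -26.83 -31.78] j6 -76.6 t 32.0
[1.30137864 0.30160222 0.60655072] 0.08522418074219425
```

View pics/w6.png

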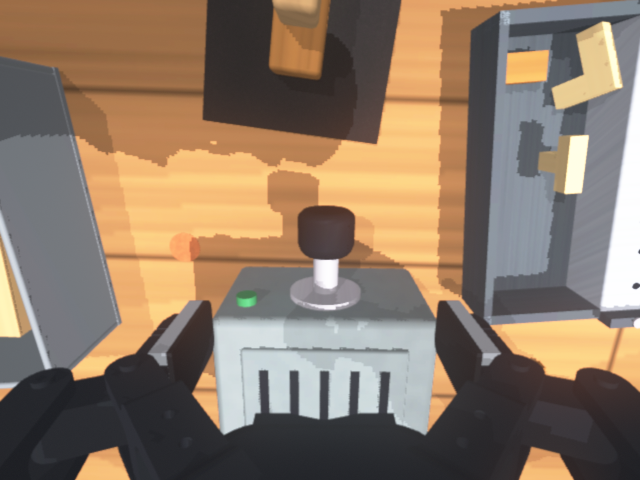

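Knob is back in. I'll move away toward the start so the top camera sees everything.

>>> {"fn": "play_rows", "kwargs": {
  "increments": [
    [-1,-2,-2.4,0,0,0,1],
    [-1,-3,-3.6,0,0,0,1],
    [-1,-3,-3.6,0,0,0,1],
    [-1,-3,-3.6,0,0,0,1],
    [0,-3,-3.6,0,0,0,1],
    [0,-3,-3.6,0,0,0,1],
    [0,-3,-3.6,0,0,0,1],
    [0,-3,-3.6,0,0,0,1]
  ]
}}

```text
t: 32.85
ee_pos: [0.3383, -0.5609, 0.381]
orientation: [-2.2, 89.8, -0.5]
force: [0.0, -2.1, -0.1]
finger_gap: 0.0856
```

>>> {"fn": "play_rows", "kwargs": {
  "increments": [
    [0,-3,-3.2,0,0,0,1],
    [0,-1,-1,0,0,0,1],
    [0,0,0,0,0,0,1],
    [0,0,0,0,0,0,1],
    [0,0,0,0,0,0,1]
  ]
}}

```text
t: 33.35
ee_pos: [0.3001, -0.6006, 0.3809]
orientation: [-0.1, 89.8, 1.7]
force: [-0.2, -0.5, 0.6]
finger_gap: 0.0854
```

Run:
```python
from h import *
s=snap('top')
for y in(-.075,0,.075): 
    b=blank(s,pl(0,y,0),.042,.058,.075); print(b[5:], (np.r_[b[:2],0]-pc)@np.c_[ex,ey], b[4]-5.9)
g=blank(s,(.446,-.342),.06,.068,.085); print('grip',g)
k=blank(s,(.606,-.314),.035,.062,.085); print('knob',k,tool()[2]['dq'].round(2))
im=s['img']; save(cv2.resize(im[80:380,100:560],(800,522),interpolation=cv2.INTER_CUBIC),'end.png')
```

```text
[6.610e-02 1.043e+03] [-0.0014017  -0.07485242] -0.0051000000000005485
[6.610e-02 1.007e+03] [-0.00278517  0.00028782] 0.24249999999999972
[6.630e-02 1.048e+03] [-0.00188716  0.0702662 ] -0.0481000000000007
grip [ 4.4610e-01 -3.4010e-01  6.4600e-02  2.7300e-02 -6.4873e+00  7.6200e-02
  5.5600e+02]
knob [ 6.1740e-01 -3.2030e-01  4.6400e-02  3.9900e-02  3.1019e+00  7.4500e-02
  4.4100e+02] [ 0.21 -0.15  0.03 -0.   -0.12  0.2 ]
```

View pics/end.png

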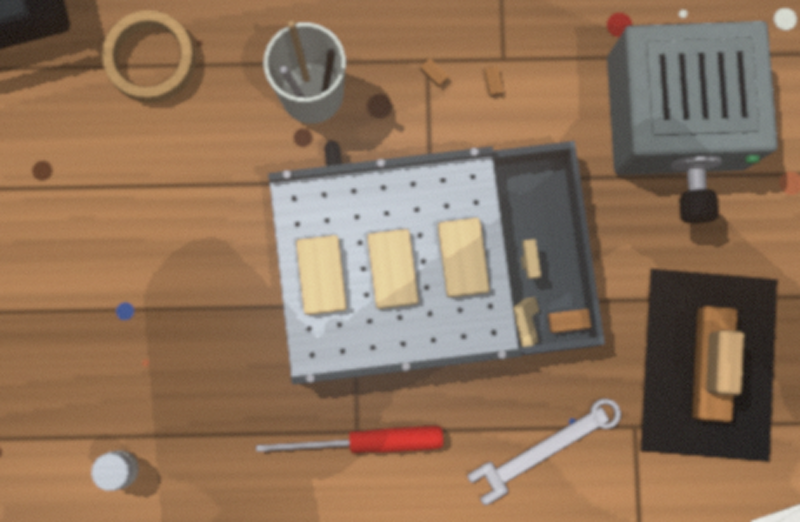

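```bash
python3 -c "
from cell import robot; print(robot.job_done())"
```

```text
the job is handed in; nothing more can be done
None
```

The job is done and handed in at about 33 s of the 208 s allowed; the interface gave no verdict.

- **Offcuts:** Three were present: the bar, the L and the T. One pass of the scraper pushed all three into the trough. The L and the T ended up on edge against each other or the plate wall. The highest point I measured in the trough was about 48 mm. That should put their origins well under 45 mm, but I did not measure the origins themselves. The two small bits on the bench were taken as look-alikes and left.
- **Scraper:** It is back on its mat, standing within about 2 mm of the centre. The random knock did not seem to happen.
- **Blanks:** Three were present. They lie flat on the plate at about y = -75, 0 and +70 to 76 mm, within 3 mm of centre in x and within 0.3° of square.
    - The last two readings of the third blank differed by about 6 mm (76 mm from the wrist camera, 70 mm from above), probably because my search circle clipped it. Both are well inside the limits.
- **Knob:** I pulled it out about 16 to 18 mm, held it for about 0.8 s, eased it back and let go. The spring force at 16 mm was about 7.8 N, as expected. It sits at rest in the last picture.
- **Bystanders:** The tin, penpot, screwdriver and wrench look unmoved, and the arm stands clear of everything.

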